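# Hang up the praline cover and hold the dusting stencil over the pralines

## Robot

A 7-joint arm with a two-finger parallel gripper is mounted at the origin on a cart in front of the work surface, level with it; the furniture and walls round the work are solid. World frame = base frame: x ahead of the robot, y to its left, z up, the work surface at z = 0. Lengths are in mm, angles in rad, forces in N, time in s.
With the tool pointing down it reaches from about 350 to 775 mm from the base axis. Payload 3.1 kg.
Tool frame: the origin (TCP) lies at the very end of the fingers, on their centre line; the grasp point (between the pads) lies 19 mm behind it (ctrl.grasp_offset is the distance from the TCP to the grasp point, in mm); z points along the fingers, x is the direction in which the jaws open and shut, and the axes are right-handed (so a half turn about z gives the same grasp; the last joint's range is limited). The gripper opens to 85 mm and grips with 20 to 120 N. Pads are 22 mm wide; open, the fingers measure 114 mm over their backs; the gripper's body (76 mm by 85 mm) begins 54 mm behind the grasp point. The pads swing forward as they close: fully open they stand 13 mm farther back than shut.
Start: joints at [1.179, 0.311, 0.014, 1.512, -0.004, 1.319, -0.027], TCP at [188.524, -516.697, 231.304] pointing down, gripper open.
Joint ranges: [-2.7, 2.7], [-0.3, 1.91], [-1.27, 1.3], [0.12, 2.57], [-1.44, 4.58], [0.2, 2.03], [-3.05, 3.05]. Speed limits (rad/s): [2.79, 2.79, 3.14, 3.14, 3.14, 3.14, 3.14].

## Interface

Orientations are given as a unit quaternion [w, x, y, z].
In Python, from cell import ctrl gives the robot as it stands. The module is installed in compiled form; this text tells all that it offers.
- The arm moves only by the shell command python3 -m crank 'ROWS' [FORCE]. ROWS is JSON, a list that holds one entry, the list of rows, each a list of 7 numbers: the shift along the tool's x, y, z in cm, then the turn, a rotation vector about the tool's x, y, z in rad, then the opening, from 0 (shut) to 1 (fully open). A call has 1 to 12 rows; each row shifts and turns the pose as measured when the row begins, along the tool's axes as they then stand; what a row does not reach is not made up. A row lasts 1/10 s, in which the tool goes at most 50 mm and 8.59 degrees, less where a joint would pass 70% of its speed; a pose out of reach is approached as far as the arm can. A call is refused whole if a number of a shift passes 5 or a number of a turn 0.15, either way. A call with a gripper value outside its range is refused whole. The fingers move at their own pace and stop on an object; FORCE is the grip in N (left out, the last holds). Time passes only in rows, so rows that do not move let the fingers close. It gives the time, the measured TCP pose, the force and the opening at its end, in the units of the state.
- ctrl.sense(): the state, without advancing time (a new reading comes with each control period).
- ctrl.snapshot(name): name is "side" or "top"; returns the picture (480x640x3 uint8, blue, green, red); there is no depth.
- ctrl.get_calibration(name): a dict with "mtx" (3x3 intrinsics, pixels), "k1" (the pictures are not rectified: a ray, as slopes to the right and down, at radius r is drawn at 1 + k1 r^2 times it, then the intrinsics apply), "view" (4x4, takes a point from world to camera coordinates). Camera axes: x right, y up, looking along -z (the intrinsics and any distortion apply to the point x, -y, -z); pixel columns grow to the right and rows downward; lengths in mm; the calibration is good to about 2 mm. A picture is of the moment at which its call begins. get_calibration takes no time and is no camera call.
- ctrl.sign_off(): hands the job in, once; it reports no verdict.
The state is a dict: "time": time; "joint_pos": joint angles; "qvel": joint speeds; "tau": joint torques, N m; "position": TCP position; "orientation": TCP orientation; "force": force on the tool from outside, world axes, zero at the start; "ft_torque": the same for the moment, N m; "width": finger opening in mm.
Only numpy, scipy, OpenCV 4.12 (cv2) and the standard library are available. Lean on these libraries where they do the work, as an engineer would, in place of code of your own. Each camera call takes 0.05 s, during which the arm holds its last target. There are 200 camera calls.

## Task

The pralines on the white board are ready to be dusted: lift the clear tent cover off them by its blue fin, hang it astride the bar of the drying rail and let go of it. Then take the brass stencil by its black grip, carry it over the jar and the bottle without knocking anything, and hold it level about one centimetre above the pralines, square to the board with one window centred over each praline and touching nothing. Finish while still holding it there, perfectly still, so that I can sift the cocoa through it.

Things in the scene. Friction and masses are not known exactly. Their poses are not given: they have to be found in the camera images.
- board: White setting board 160 x 200 x 12 mm (x, y, z) on the stopped blue belt; origin at the centre of its underside. On it stand six pralines in 2 rows of 3, centres at x = +-22 mm and y = -50, 0, +50 mm in its frame; their tops are 28 mm above its origin. Loose, 0.9 kg.
- cover: Clear tent cover with blue edges over the pralines, standing on the board; origin at the centre of its foot, ridge along its y. 150 mm long (y), 142 mm wide at the foot, walls 3 mm meeting in a ridge at z = 79 mm. Blue upright grip fin on the ridge: 12 mm thick (x), 70 mm long (y), from z = 74 to 110 mm. Ends open. Under 0.25 kg.
- cover_grip (a point): Point in the middle of the cover's blue grip fin: 12 mm below the fin's top, 98 mm above the cover's origin.
- cover_seat (a point): Point under the cover's ridge, 66 mm above its origin, where the axis of the rail's bar lies when the cover hangs astride it.
- rail: Fixed steel drying rail: foot plate 75 x 270 x 8 mm (x, y, z) with two posts 234 mm apart (14 mm thick) carrying a level round bar 12 mm thick along its y. Origin at the centre of the foot's underside.
- rail_mid (a point): Middle of the rail's bar, on its axis, 160 mm above the table; y runs along the bar.
- stencil: Brass-coloured dusting stencil, a plate 110 x 160 x 3 mm (x, y, z) with six round 26 mm windows at x = +-22 mm and y = -50, 0, +50 mm; origin at the centre of its underside. Black upright grip along its +y short edge: 12 mm thick (y = 80 to 92 mm), 64 mm long (x), 50 mm high. Under 0.2 kg.
- stencil_grip (a point): Point in the middle of the stencil's black grip: x = 0, y = 86, z = 34 mm in the stencil's frame, 16 mm below the grip's top.
- jar: Lidded jar, about 70 mm across and 102 mm high, standing between stencil and board; origin at the centre of its underside. Leave alone.
- butter_bottle: Squeeze bottle with a nozzle, 54 mm across and 188 mm high, standing between stencil and board; origin at the centre of its underside. Leave alone.
- choc_1: Milk chocolate praline, about 32 x 38 x 16 mm; origin at the centre of its underside. Stands loose on the board.
- choc_2: Milk chocolate praline, about 32 x 38 x 16 mm; origin at the centre of its underside. Stands loose on the board.
- choc_3: Milk chocolate praline, about 32 x 38 x 16 mm; origin at the centre of its underside. Stands loose on the board.
- choc_4: Milk chocolate praline, about 32 x 38 x 16 mm; origin at the centre of its underside. Stands loose on the board.
- choc_5: Milk chocolate praline, about 32 x 38 x 16 mm; origin at the centre of its underside. Stands loose on the board.
- choc_6: Milk chocolate praline, about 32 x 38 x 16 mm; origin at the centre of its underside. Stands loose on the board.
Not all that is in view belongs to the job. Of the things that look like the stencil, the larger one is meant.

How it is judged (in metres and radians):
On the way:
1. the cover hangs astride the rail's bar, let go and at rest (x of cover_seat in the frame of rail_mid between -0.01 and 0.01 m and y of cover_seat in the frame of rail_mid between -0.045 and 0.045 m and z of cover_seat in the frame of rail_mid between -0.008 and 0.008 m and contact force between cover and rail above 0.4 N and contact force between cover and the fingers below 0.05 N and angle between cover's own z axis and vertical below 0.25 rad and linear speed of cover below 0.03 m/s), for 0.3 s.
At the end, for the whole second after the job is handed in: Cover astride the bar (ridge within 10 mm of it, within 45 mm of its middle), released, at rest. Stencil held still by the fingers alone, 4 to 18 mm above the praline tops, centred on the board within 6 mm each way, square within 0.09 rad (either way round), level within 0.07 rad (all of step 1 and x of stencil in the frame of board between -0.006 and 0.006 m and y of stencil in the frame of board between -0.006 and 0.006 m and z of stencil in the frame of board between 0.032 and 0.046 m and angle between the x axis of stencil and the x axis of board, either way round below 0.09 rad and angle between stencil's own z axis and vertical below 0.07 rad and contact force between stencil and the fingers above 1 N and contact force between stencil and board below 0.05 N and linear speed of stencil below 0.015 m/s); the arm keeps its last pose, push and grip.
It fails at once if the stencil touches a praline (contact force between stencil and choc_1 above 0.2 N or contact force between stencil and choc_2 above 0.2 N or contact force between stencil and choc_3 above 0.2 N or contact force between stencil and choc_4 above 0.2 N or contact force between stencil and choc_5 above 0.2 N or contact force between stencil and choc_6 above 0.2 N).
It fails at once if a praline is shifted by more than 8 mm (distance of any of choc_1, choc_2, choc_3, choc_4, choc_5, choc_6 from where it was at the start of the episode above 0.008 m).
It fails at once if the board is shifted by more than 10 mm (distance of board from where it was at the start of the episode above 0.01 m).
It fails at once if the jar or the bottle is knocked (moved over 20 mm or tipped) (distance of any of jar, butter_bottle from where it was at the start of the episode above 0.02 m or angle between any of jar, butter_bottle's own z axis and vertical above 0.25 rad).
It also fails if it takes over 64 s, if anything falls off the work surface, if the arm or the gripper's body presses on something with over 40 N, if the wrist force passes 120 N, or if a joint passes its speed limit or range.

## Working session

There is one attempt and no reset: what is moved stays moved. The work goes in short steps, Python scripts to look and compute and a shell command to move; the robot and the scene stay as the last step left them, time stands still between calls to the robot, and variables do not carry over. Pictures are saved under pics/ and viewed, about 8 in all and at most 12, crops included, and the job is handed in when it is done.

```bash
mkdir -p pics; cat > h.py <<'E'
import numpy as np, cv2
from cell import ctrl
def snap(n,f):
    im=ctrl.snapshot(n); cv2.imwrite('pics/'+f,im); return im
def ray(n,u,v):
    c=ctrl.get_calibration(n); K=np.array(c['mtx']);V=np.array(c['view']);k=c['k1']
    d=np.array([(u-K[0,2])/K[0,0],(v-K[1,2])/K[1,1]]); s=d.copy()
    for _ in range(30): s=d/(1+k*(s@s))
    R=V[:3,:3]; o=-R.T@V[:3,3]; w=R.T@np.array([s[0],-s[1],-1]); return o,w/np.linalg.norm(w)
def plane(n,u,v,z):
    o,w=ray(n,u,v); return o+w*(z-o[2])/w[2]
def proj(n,P):
    c=ctrl.get_calibration(n); K=np.array(c['mtx']);V=np.array(c['view'])
    p=V[:3,:3]@np.array(P,float)+V[:3,3]; s=np.array([p[0],-p[1]])/-p[2]; s=s*(1+c['k1']*(s@s))
    return np.array([K[0,0]*s[0]+K[0,2],K[1,1]*s[1]+K[1,2]])
def tri(u1,u2):
    o,a=ray('top',*u1);p,b=ray('side',*u2)
    t=np.linalg.lstsq(np.c_[a,-b],p-o,rcond=None)[0]; A=o+t[0]*a;B=p+t[1]*b
    return (A+B)/2,np.linalg.norm(A-B)
E
python3 - <<'E'
from h import *
for n in('top','side'):
    snap(n,n+'0.png'); c=ctrl.get_calibration(n);print(n,np.round(c['mtx'],1).tolist(),c['k1'],np.round(ray(n,320,240)[0]),np.round(ray(n,320,240)[1],3))
print(ctrl.sense())
E
```

```text
top [[616.9, 0.0, 316.8], [0.0, 616.9, 238.5], [0.0, 0.0, 1.0]] -0.0839436991921677 [ 463.   54. 1526.] [ 0.08  -0.018 -0.997]
side [[509.1, 0.0, 315.4], [0.0, 509.1, 236.2], [0.0, 0.0, 1.0]] 0.01678337723378474 [ 164. -902.  538.] [ 0.393  0.838 -0.379]
{'time': 0.1, 'joint_pos': array([ 1.17931182,  0.31168702,  0.0139942 ,  1.51288776, -0.00442673,
        1.31920244, -0.0271644 ]), 'qvel': array([ 0.00111779, -0.0021897 ,  0.00185112, -0.00391249,  0.00055096,
       -0.00155903, -0.00050637]), 'tau': array([ 1.48616567e-03, -3.80855548e+01,  1.47116301e-01, -2.31240571e+01,
        1.23704117e-02,  8.17077438e-03,  1.97362766e-05]), 'position': array([ 188.28058085, -516.07629983,  230.31062491]), 'orientation': array([-5.90391070e-04,  8.19387522e-01, -5.73238981e-01, -9.00523184e-04]), 'force': array([-0.63311592, -0.11726134,  0.51246802]), 'ft_torque': array([-0.0173408 ,  0.00391667, -0.03652907]), 'width': 85.3170349283834}
```

View pics/top0.png

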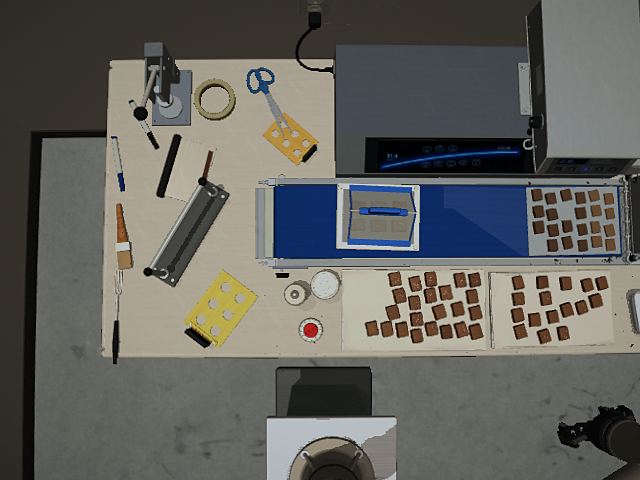

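View pics/side0.png

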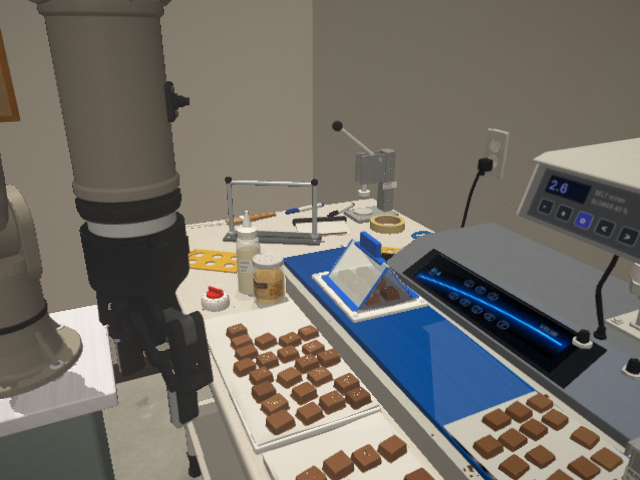

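Top view: the stencil-like things are the yellow plate at (222,307) with its grip at (198,339), and a smaller orange plate under the scissors at (290,140) with its grip at (309,155). I choose the larger one at (222,307). The cover fin is at (384,211), and the rail bar runs from (148,271) to (205,182). The fin could be confused with the blue cover edges or the belt.

```bash
python3 - <<'E'
from h import *
t=cv2.imread('pics/top0.png');s=cv2.imread('pics/side0.png')
def crop(im,x,y,w,h,W,H): return cv2.resize(im[y:y+h,x:x+w],(W,H),interpolation=cv2.INTER_CUBIC)
a=crop(t,330,175,100,75,400,300);b=crop(s,305,225,120,90,400,300)
c=crop(t,140,170,120,90,400,300);d=crop(t,180,265,120,90,400,300)
cv2.imwrite('pics/c1.png',np.vstack([np.hstack([a,b]),np.hstack([c,d])]))
hs=cv2.cvtColor(t,cv2.COLOR_BGR2HSV)
m=cv2.inRange(hs,(18,80,80),(35,255,255)); m[:,270:]=0; m[:265]=0
cs=max(cv2.findContours(m,0,1)[0],key=cv2.contourArea)
r=cv2.minAreaRect(cs);P=np.array([plane('top',u,v,3)[:2] for u,v in cv2.boxPoints(r)]);print('plate',r,P.round(1).tolist(),[np.linalg.norm(P[i]-P[i-1]).round(1) for i in range(4)])
m2=m[265:355,180:265]; 
for c in cv2.findContours(m,cv2.RETR_CCOMP,1)[0]:
    A=cv2.contourArea(c)
    if A>30:
        M=cv2.moments(c);u=M['m10']/M['m00'];v=M['m01']/M['m00'];print(A,round(u,1),round(v,1),plane('top',u,v,3).round(1))
E
```

```text
plate ((220.19512939453125, 308.7439270019531), (44.847198486328125, 65.64205932617188), 37.30394744873047) [[385.6, 364.9], [513.7, 267.6], [446.6, 179.3], [319.3, 276.6]] [np.float64(110.4), np.float64(160.8), np.float64(110.9), np.float64(160.3)]
2848.5 220.2 308.8 [416.1 271.9   3. ]
96.0 215.0 330.5 [363.  284.6   3. ]
95.0 200.8 319.5 [390.  319.6   3. ]
96.0 227.5 314.2 [402.7 254.    3. ]
96.5 213.4 303.3 [429.5 288.9   3. ]
96.5 239.6 297.8 [442.9 224.3   3. ]
96.5 225.6 287.1 [469.2 259.1   3. ]
```

View pics/c1.png

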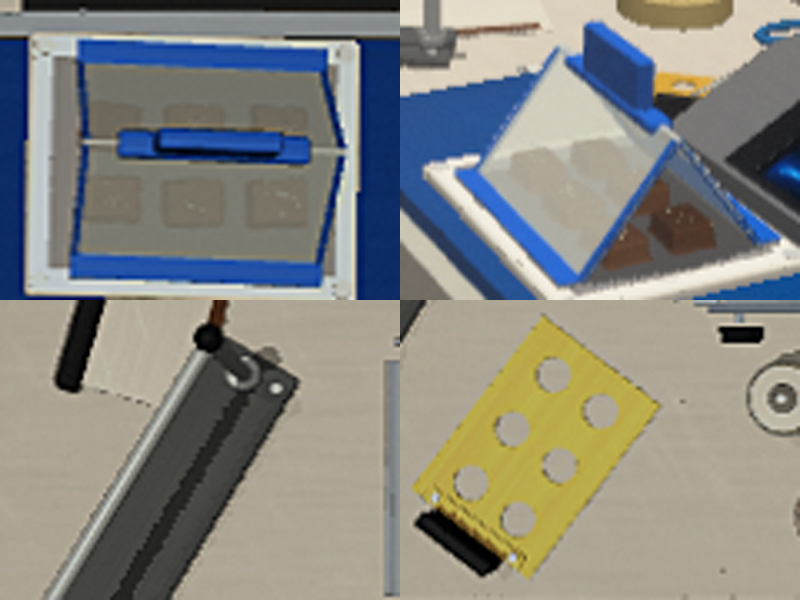

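The crops show the fin's top face at top-view px (370..401, 207..213), the rail bar as a silver line starting at (202,182), and the chosen stencil with its grip at its lower-left edge. The windows fall on the expected 44/50 mm grid.

```bash
python3 - <<'E'
from h import *
t=cv2.imread('pics/top0.png');s=cv2.imread('pics/side0.png')
for a,b,n in [((336.9,247.5),(313,277),'L'),((417.4,249.4),(355,317),'F'),((419.2,185.6),(425,297),'R'),
 ((385.2,208.5),(371,234),'fin top mid'),((400.7,210),(380.5,241.5),'fin -y end'),((369.5,208.5),(363.5,232.5),'fin +y end'),
 ((205,181.5),(228,180.5),'k'),((148,271),(315,182),'k'),((148,271),(228,180.5),'k2'),((205,181.5),(315,182),'k2')]:
    P,e=tri(a,b);print(n,P.round(1),round(e,1))
hs=cv2.cvtColor(t,cv2.COLOR_BGR2HSV)
m=cv2.inRange(hs,(100,120,185),(125,255,255));m[:200]=0;m[225:]=0
roi=m[200:225,355:412];n,l,st,ce=cv2.connectedComponentsWithStats(roi);print([(x+[355,200,0,0,0]).tolist() for x in st[1:] if x[4]>5])
# board outline
w=cv2.inRange(hs,(0,0,150),(179,60,255));w[:180]=0;w[253:]=0;w[:,:330]=0;w[:,425:]=0
c=max(cv2.findContours(w,0,1)[0],key=cv2.contourArea);r=cv2.minAreaRect(c);print(r,cv2.boxPoints(r).tolist())
g=cv2.inRange(hs,(0,0,0),(179,70,110));g[:178]=0;g[292:]=0;g[:,:140]=0;g[:,235:]=0
c=max(cv2.findContours(g,0,1)[0],key=cv2.contourArea);r=cv2.minAreaRect(c);print('rail',r,[plane('top',*p,8).round(1)[:2].tolist() for p in cv2.boxPoints(r)])
br=cv2.inRange(hs,(0,0,135),(179,40,255))
# bar points: for each row, brightest between expected
for v in range(190,268,12):
    u0=205-(v-181.5)*57/89.5; row=t[v,int(u0)-8:int(u0)+9].sum(1)//3; print(v,int(u0)-8,row.tolist())
E
```

```text
L [563.7 -13.9  52.9] 2.2
F [ 558.7 -206.6   60.9] 3.9
R [ 709.4 -211.2   70. ] 0.3
fin top mid [ 641.1 -115.8  175.4] 1.5
fin -y end [ 639.3 -151.2  173.2] 4.4
fin +y end [643.1 -82.2 166.1] 3.0
k [588.  299.4 203.9] 219.6
k [608.9 353.7 173.2] 234.6
k2 [504.3 409.8 164.3] 0.1
k2 [704.3 284.1 168.8] 2.4
[]
((377.6529235839844, 216.3419647216797), (82.9156723022461, 65.59767150878906), 1.5481576919555664) [[335.3240966796875, 248.00875854492188], [337.09637451171875, 182.43502807617188], [419.98175048828125, 184.6751708984375], [418.20947265625, 250.2489013671875]]
rail ((187.02845764160156, 231.93478393554688), (35.30529022216797, 117.19212341308594), 31.148582458496094) [[504.3, 466.5], [753.9, 319.1], [707.5, 243.2], [459.3, 390.8]]
190 191 [171, 171, 173, 146, 125, 160, 191, 149, 119, 83, 52, 64, 66, 67, 66, 65, 51]
202 183 [162, 156, 166, 163, 123, 139, 174, 191, 138, 114, 64, 60, 65, 66, 65, 65, 66]
214 176 [161, 160, 164, 165, 120, 147, 193, 178, 133, 103, 50, 63, 66, 67, 67, 68, 66]
226 168 [158, 160, 161, 164, 123, 121, 145, 204, 151, 130, 91, 50, 65, 67, 70, 66, 69]
238 161 [160, 160, 162, 166, 116, 130, 158, 201, 142, 122, 65, 64, 65, 68, 67, 66, 67]
250 153 [160, 160, 162, 163, 161, 125, 137, 177, 188, 145, 113, 56, 64, 65, 68, 70, 68]
262 145 [162, 162, 162, 162, 165, 137, 125, 141, 186, 170, 136, 103, 65, 63, 67, 68, 68]
```

```bash
cat >> h.py <<'E'
from scipy.spatial.transform import Rotation as Ro
def need(x,y,z,yaw,lab=''):
    s=ctrl.sense();q=s['orientation'];R=Ro.from_quat([q[1],q[2],q[3],q[0]])
    c,n=np.cos(yaw),np.sin(yaw);T=Ro.from_matrix(np.array([[c,n,0],[n,-c,0],[0,0,-1.]]))
    print(lab,'t',round(s['time'],2),'pos',s['position'].round(1),'F',s['force'].round(1),'w',round(s['width'],1),
     'cm',(R.inv().apply(np.array([x,y,z])-s['position'])/10).round(2),'rot',(R.inv()*T).as_rotvec().round(3),'cm after turn',(T.inv().apply(np.array([x,y,z])-s['position'])/10).round(2))
E
python3 - <<'E'
from h import *
t=cv2.imread('pics/top0.png')
for z in(60,62,64):
    P=np.array([plane('top',*p,z)[:2] for p in [[335.32,248.0],[337.1,182.43],[419.98,184.67],[418.2,250.2]]]);print(z,P.mean(0).round(1),[round(np.linalg.norm(P[i]-P[i-1]),1) for i in range(4)],np.arctan2(*(P[1]-P[2])).round(3), np.arctan2(*(P[0]-P[3])).round(3))
B=np.array([plane('top',u,v,160)[:2] for u,v in zip([197.3,189.8,182.6,175,167.7,160.5,153],range(190,268,12))])
c=B.mean(0);d=np.linalg.svd(B-c)[2][0];print('bar',c,d,np.degrees(np.arctan2(d[1],d[0])))
for p in ((504.3,409.8),(704.3,284.1),(606.3,354.9)): 
    w=np.array(p)-c;print('along',w@d,'across',w@np.array([-d[1],d[0]]))
hs=cv2.cvtColor(t,cv2.COLOR_BGR2HSV);print(hs[204:216,366:406:3,2].tolist())
for u,v in((385.2,208.8),(370,208.5),(400.7,209.5)): print(plane('top',u,v,172).round(1))
need(641,-116,300,-.02)
E
```

```text
60 [ 637.2 -111.8] [np.float64(198.5), np.float64(158.1), np.float64(200.4), np.float64(158.6)] 0.028 0.03
62 [ 636.9 -111.5] [np.float64(198.2), np.float64(157.9), np.float64(200.1), np.float64(158.4)] 0.028 0.03
64 [ 636.7 -111.3] [np.float64(197.9), np.float64(157.7), np.float64(199.8), np.float64(158.2)] 0.028 0.03
bar [604.80672292 351.66906131] [-0.85714289  0.5150787 ] 148.99728432658995
along 116.09063121297505 across 1.9423516867422057
along -120.08333926235576 across 6.669472366135554
along 0.38423587866690906 across -3.538531338901501
[[114, 115, 109, 112, 110, 115, 113, 115, 115, 102, 111, 109, 110, 110], [116, 117, 112, 114, 114, 115, 114, 116, 116, 103, 112, 109, 109, 111], [125, 126, 125, 128, 136, 124, 124, 126, 123, 110, 114, 116, 111, 111], [72, 65, 135, 120, 103, 86, 70, 70, 87, 75, 120, 124, 126, 113], [159, 82, 162, 164, 164, 167, 165, 159, 155, 148, 160, 128, 127, 122], [164, 62, 166, 163, 162, 160, 161, 159, 160, 160, 158, 166, 134, 112], [165, 63, 184, 179, 176, 171, 168, 167, 162, 163, 161, 166, 169, 167], [168, 38, 153, 156, 149, 167, 174, 177, 179, 178, 178, 180, 161, 162], [176, 26, 20, 20, 32, 59, 74, 102, 124, 138, 147, 153, 163, 164], [154, 89, 66, 33, 31, 30, 26, 27, 27, 22, 22, 66, 167, 165], [57, 78, 120, 118, 134, 112, 123, 96, 92, 61, 62, 159, 176, 177], [138, 137, 141, 142, 92, 98, 69, 78, 74, 93, 110, 105, 119, 131]]
[ 640.3 -115.8  172. ]
[641.  -82.1 172. ]
[ 638.6 -150.3  172. ]
 t 0.1 pos [ 188.3 -516.1  230.3] F [-0.6 -0.1  0.5] w 85.3 cm [-22.08 -56.24  -6.93] rot [-1.000e-03  2.000e-03 -1.201e+00] cm after turn [ 44.46 -40.91  -6.97]
```

```bash
python3 -m crank '[[[0,0,-0.8,0,0,-0.132,1],[0,0,-0.8,0,0,-0.132,1],[0,0,-0.8,0,0,-0.132,1],[0,0,-0.8,0,0,-0.132,1],[0,0,-0.8,0,0,-0.132,1],[0,0,-0.8,0,0,-0.132,1],[0,0,-0.8,0,0,-0.132,1],[0,0,-0.8,0,0,-0.132,1],[0,0,-0.8,0,0,-0.132,1]]]' 60
python3 -c "
from h import *
need(639,-116,240,-.03)"
```

```text
time: 1.0
position: [186.6, -512.1, 297.1]
orientation: [-0.009, 1.0, 0.008, -0.004]
force: [0.4, -0.3, -0.4]
width: 85.5
 t 1.0 pos [ 186.6 -512.1  297.1] F [ 0.4 -0.3 -0.4] w 85.5 cm [ 45.89 -38.79   6.09] rot [-0.018  0.008  0.046] cm after turn [ 44.03 -40.95   5.71]
```

```bash
python3 -m crank '[[[3.8,-3.4,0,0,0,0.02,1],[3.8,-3.4,0,0,0,0.02,1],[3.8,-3.4,0,0,0,0,1],[3.8,-3.4,0,0,0,0,1],[3.8,-3.4,0,0,0,0,1],[3.8,-3.4,0,0,0,0,1],[3.8,-3.4,0,0,0,0,1],[3.8,-3.4,0,0,0,0,1],[3.8,-3.4,0,0,0,0,1],[3.8,-3.4,0,0,0,0,1],[2.0,-3.0,0,0,0,0,1],[0,0,0,0,0,0,1]]]'
python3 -c "
from h import *
need(639,-116,200,-.03)"
```

```text
time: 2.2
position: [589.6, -153.9, 290.3]
orientation: [-0.012, 1.0, -0.018, -0.01]
force: [-0.8, 0.1, -0.2]
width: 85.3
 t 2.2 pos [ 589.6 -153.9  290.3] F [-0.8  0.1 -0.2] w 85.3 cm [ 4.98 -3.76  9.02] rot [-0.024  0.02  -0.007] cm after turn [ 4.83 -3.94  9.03]
```

```bash
python3 -m crank '[[[2.4,-2,0,-0.012,0.01,0,1],[2.4,-2,0,-0.012,0.01,0,1],[0.2,-0.2,2,0,0,0,1],[0,0,3,0,0,0,1],[0,0,2,0,0,0,1],[0,0,0,0,0,0,1]]]'
python3 -c "
from h import *
need(639,-116,141,-.03)
snap('top','top1.png');s=snap('side','side1.png')
cv2.imwrite('pics/s1.png',cv2.resize(s[130:330,260:460],(600,600),interpolation=cv2.INTER_CUBIC))"
```

```text
time: 2.8
position: [641.1, -114.0, 213.8]
orientation: [0.002, 1.0, -0.018, -0.003]
force: [0.2, 0.1, -0.5]
width: 85.4
 t 2.8 pos [ 641.1 -114.   213.8] F [ 0.2  0.1 -0.5] w 85.4 cm [-0.16  0.18  7.29] rot [ 0.003  0.006 -0.007] cm after turn [-0.2   0.21  7.28]
```

View pics/s1.png

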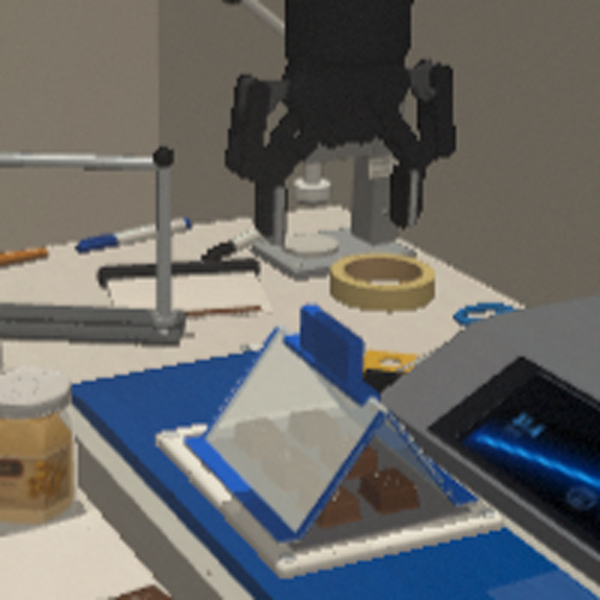

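The side crop shows the fingertips at crop px (265..410, ~240), straddling the fin at (333,345). Alignment is good, so I descend.

```bash
python3 -m crank '[[[-0.1,0.1,2.5,0,0,0,1],[0,0,2.5,0,0,0,1],[0,0,1.5,0,0,0,1],[0,0,0.6,0,0,0,1],[0,0,0,0,0,0,1]]]'
python3 -c "
from h import *
need(639,-116,141,-.03)"
```

```text
time: 3.4
position: [647.5, -118.7, 154.5]
orientation: [0.004, 1.0, -0.021, 0.008]
force: [0.4, -0.4, -0.6]
width: 85.1
 t 3.4 pos [ 647.5 -118.7  154.5] F [ 0.4 -0.4 -0.6] w 85.1 cm [-0.89 -0.25  1.33] rot [ 0.007 -0.017 -0.012] cm after turn [-0.86 -0.25  1.35]
```

```bash
python3 -m crank '[[[-0.8,-0.2,0.3,0.007,-0.017,-0.01,1],[0,0,0.6,0,0,0,1],[0,0,0.5,0,0,0,1],[0,0,0,0,0,0,1]]]'
python3 -c "
from h import *
need(639,-116,141,-.03)"
```

```text
time: 3.8
position: [641.6, -116.8, 144.0]
orientation: [0.0, 1.0, -0.016, 0.003]
force: [-0.3, 0.7, 0.6]
width: 85.5
 t 3.8 pos [ 641.6 -116.8  144. ] F [-0.3  0.7  0.6] w 85.5 cm [-0.27 -0.08  0.3 ] rot [ 0.    -0.006 -0.002] cm after turn [-0.26 -0.08  0.3 ]
```

```bash
python3 -m crank '[[[-0.2,0,0.2,0,-0.005,0,1],[0,0,0,0,0,0,0.5],[0,0,0,0,0,0,0],[0,0,0,0,0,0,0],[0,0,0,0,0,0,0],[0,0,0,0,0,0,0],[0,0,0,0,0,0,0],[0,0,0,0,0,0,0]]]' 60
python3 -c "
from h import *
need(639,-116,280,-.03)"
```

```text
time: 4.6
position: [639.7, -116.5, 142.4]
orientation: [0.0, 1.0, -0.016, 0.001]
force: [-1.0, -0.8, 0.5]
width: 10.8
 t 4.6 pos [ 639.7 -116.5  142.4] F [-1.  -0.8  0.5] w 10.8 cm [ -0.05  -0.05 -13.76] rot [ 0.    -0.001 -0.001] cm after turn [ -0.07  -0.05 -13.76]
```

```bash
python3 -m crank '[[[0,0,-1,0,0,0,0],[0,0,-1.5,0,0,0,0],[0,0,-2,0,0,0,0],[0,0,-2,0,0,0,0],[0,0,-2,0,0,0,0],[0,0,-2,0,0,0,0],[0,0,-2,0,0,0,0],[0,0,-2,0,0,0,0],[0,0,-1.5,0,0,0,0],[0,0,0,0,0,0,0]]]'
python3 -c "
from h import *
need(605,352,295,1.03);need(605,352,295,-.03)"
```

```text
time: 5.6
position: [637.5, -116.3, 309.2]
orientation: [-0.001, 1.0, -0.015, -0.002]
force: [-0.8, -0.1, -2.0]
width: 11.3
 t 5.6 pos [ 637.5 -116.3  309.2] F [-0.8 -0.1 -2. ] w 11.3 cm [ -4.67 -46.7    1.5 ] rot [-0.004  0.004 -1.06 ] cm after turn [ 38.47 -26.89   1.42]
 t 5.6 pos [ 637.5 -116.3  309.2] F [-0.8 -0.1 -2. ] w 11.3 cm [ -4.67 -46.7    1.5 ] rot [-0.001  0.005 -0.   ] cm after turn [ -4.65 -46.71   1.42]
```

```bash
python3 -m crank '[[[-0.4,-2.5,0,0,0,0,0],[-0.4,-4,0,0,0,0,0],[-0.4,-4,0,0,0,0,0],[-0.4,-4,0,0,0,0,0],[-0.4,-4,0,0,0,0,0],[-0.4,-4,0,0,0,0,0],[-0.4,-4,0,0,0,0,0],[-0.4,-4,0,0,0,0,0],[-0.4,-4,0,0,0,0,0],[-0.4,-4,0,0,0,0,0],[-0.4,-2.5,0,0,0,0,0],[0,0,0,0,0,0,0]]]'
python3 -c "
from h import *
need(605,352,295,1.03)"
```

```text
time: 6.8
position: [602.7, 304.3, 293.5]
orientation: [0.004, 1.0, -0.019, -0.012]
force: [-0.3, 0.5, -3.3]
width: 10.8
 t 6.8 pos [602.7 304.3 293.5] F [-0.3  0.5 -3.3] w 10.8 cm [ 0.04 -4.78 -0.19] rot [-0.005  0.027 -1.068] cm after turn [ 4.21 -2.26 -0.15]
```

```bash
python3 -m crank '[[[0,0,0,0,0,-0.1,0],[0,0,0,0,0,-0.1,0],[0,0,0,0,0,-0.1,0],[0,0,0,0,0,-0.1,0],[0,0,0,0,0,-0.1,0],[0,0,0,0,0,-0.1,0],[0,0,0,0,0,-0.1,0],[0,0,0,0,0,-0.1,0],[0,0,0,0,0,-0.1,0],[0,0,0,0,0,-0.1,0],[0,0,0,0,0,0,0]]]'
python3 -c "
from h import *
need(605,352,275,1.03)"
```

```text
time: 7.9
position: [603.4, 291.7, 282.7]
orientation: [0.004, 0.878, 0.477, -0.022]
force: [-0.6, 0.7, -2.2]
width: 11.2
 t 7.9 pos [603.4 291.7 282.7] F [-0.6  0.7 -2.2] w 11.2 cm [ 5.17 -3.14  0.6 ] rot [-0.016  0.042 -0.034] cm after turn [ 5.25 -2.97  0.77]
```

```bash
python3 -m crank '[[[1.2,-0.8,0,-0.016,0.042,-0.034,0],[2,-1.2,0,0,0,0,0],[2,-1,0,0,0,0,0],[0,0,0,0,0,0,0]]]'
python3 -c "
from h import *
need(605,352,275,1.03)
s=ctrl.sense()
a=snap('top','top2.png');b=snap('side','side2.png')
a=cv2.resize(a[160:310,110:260],(400,400),interpolation=cv2.INTER_CUBIC);b=cv2.resize(b[80:280,180:380],(400,400),interpolation=cv2.INTER_CUBIC)
cv2.imwrite('pics/r1.png',np.hstack([a,b]))"
```

```text
time: 8.3
position: [606.4, 347.2, 278.8]
orientation: [0.003, 0.874, 0.486, -0.003]
force: [-0.9, 1.0, -1.4]
width: 10.8
 t 8.3 pos [606.4 347.2 278.8] F [-0.9  1.  -1.4] w 10.8 cm [ 0.34 -0.38  0.37] rot [ 0.002  0.007 -0.015] cm after turn [ 0.34 -0.37  0.38]
```

View pics/r1.png

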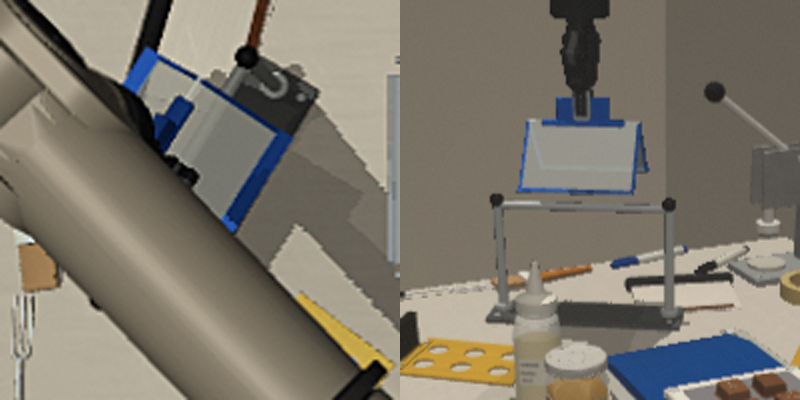

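The cover is held level above the bar with its ridge along it: cover at right-half px (520..645, 120..190), bar at (497..670, ~205). I lower it.

```bash
python3 -m crank '[[[0.3,-0.4,0.8,0,0.007,-0.015,0],[0,0,1.5,0,0,0,0],[0,0,1.5,0,0,0,0],[0,0,1.5,0,0,0,0],[0,0,0.5,0,0,0,0],[0,0,0,0,0,0,0]]]'
python3 -c "
from h import *
need(605,352,173,1.03)"
```

```text
time: 9.0
position: [608.9, 340.4, 218.0]
orientation: [0.005, 0.874, 0.487, 0.001]
force: [0.1, 0.2, -3.1]
width: 11.0
 t 9.0 pos [608.9 340.4 218. ] F [ 0.1  0.2 -3.1] w 11.0 cm [ 0.8  -0.99  4.49] rot [ 0.01   0.004 -0.013] cm after turn [ 0.8  -0.93  4.5 ]
```

```bash
python3 -m crank '[[[0.8,-1,0,0.01,0.004,-0.013,0],[0.1,-0.1,0.8,0,0,0,0],[0.1,-0.1,0.8,0,0,0,0],[0.1,-0.1,0.8,0,0,0,0],[0,0,0.3,0,0,0,0],[0,0,0,0,0,0,0]]]'
python3 -c "
from h import *
need(605,352,173,1.03)"
```

```text
time: 9.6
position: [603.7, 358.7, 190.6]
orientation: [-0.001, 0.87, 0.493, 0.002]
force: [-0.4, -0.2, -2.5]
width: 11.4
 t 9.6 pos [603.7 358.7 190.6] F [-0.4 -0.2 -2.5] w 11.4 cm [-0.52  0.46  1.76] rot [ 0.    -0.004  0.   ] cm after turn [-0.51  0.46  1.76]
```

```bash
python3 -m crank '[[[-0.4,0.4,0.2,0,-0.004,0,0],[0,0,0.5,0,0,0,0],[0,0,0.5,0,0,0,0],[0,0,0,0,0,0,0]]]'
python3 -c "
from h import *
need(605,352,173,1.03)"
```

```text
time: 10.0
position: [605.1, 351.8, 179.0]
orientation: [0.001, 0.87, 0.492, -0.0]
force: [-1.8, -1.9, -0.7]
width: 11.0
 t 10.0 pos [605.1 351.8 179. ] F [-1.8 -1.9 -0.7] w 11.0 cm [ 0.01 -0.02  0.6 ] rot [ 0.001  0.001 -0.   ] cm after turn [ 0.01 -0.02  0.6 ]
```

```bash
python3 -m crank '[[[-0.1,0,0.3,0,0,0,0],[-0.1,0,0.3,0,0,0,0],[0,0,0,0,0,0,0]]]'
python3 -c "
from h import *
need(605,352,173,1.03)"
```

```text
time: 10.3
position: [604.1, 350.3, 176.7]
orientation: [0.001, 0.87, 0.493, 0.001]
force: [-0.8, -1.9, -2.2]
width: 10.9
 t 10.3 pos [604.1 350.3 176.7] F [-0.8 -1.9 -2.2] w 10.9 cm [ 0.19 -0.02  0.37] rot [ 0.002 -0.002  0.   ] cm after turn [ 0.19 -0.01  0.37]
```

```bash
python3 -m crank '[[[-0.1,0,0.3,0,0,0,0],[-0.1,0,0.3,0,0,0,0],[0,0,0,0,0,0,0]]]'
python3 -c "
from h import *
need(605,352,173,1.03)"
```

```text
time: 10.6
position: [604.1, 350.1, 176.7]
orientation: [-0.0, 0.87, 0.493, 0.005]
force: [-0.4, -1.7, -1.7]
width: 10.9
 t 10.6 pos [604.1 350.1 176.7] F [-0.4 -1.7 -1.7] w 10.9 cm [ 0.2  -0.02  0.37] rot [ 0.005 -0.009  0.001] cm after turn [ 0.21 -0.02  0.37]
```

```bash
python3 -m crank '[[[0,0,0.3,0,0,0,0],[0,0,0,0,0,0,0.4],[0,0,0,0,0,0,0.6],[0,0,0,0,0,0,0.8],[0,0,0,0,0,0,0.8],[0,0,0,0,0,0,0.8]]]'
python3 -c "
from h import *
need(605,352,173,1.03)
a=snap('top','top3.png');b=snap('side','side3.png')
a=cv2.resize(a[160:310,110:260],(400,400),interpolation=cv2.INTER_CUBIC);b=cv2.resize(b[100:250,205:355],(400,400),interpolation=cv2.INTER_CUBIC)
cv2.imwrite('pics/r2.png',np.hstack([a,b]))"
```

```text
time: 11.2
position: [606.0, 351.5, 174.4]
orientation: [-0.0, 0.87, 0.493, 0.008]
force: [0.7, 0.3, 0.7]
width: 68.8
 t 11.2 pos [606.  351.5 174.4] F [0.7 0.3 0.7] w 68.8 cm [-0.01 -0.11  0.14] rot [ 0.007 -0.015  0.   ] cm after turn [-0.   -0.11  0.14]
```

View pics/r2.png

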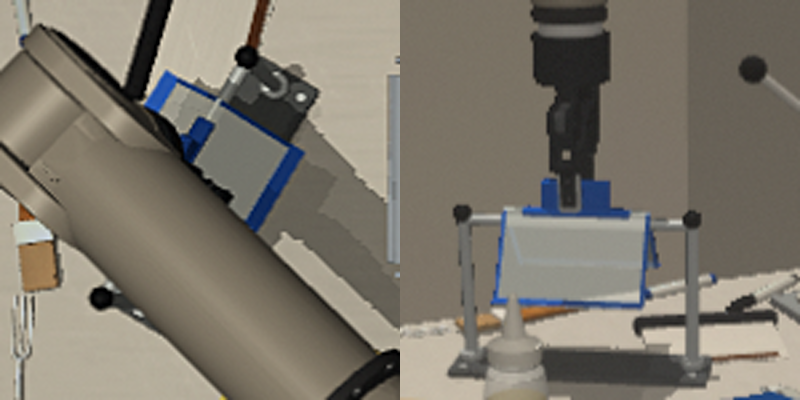

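Cover seated astride the bar, right-half px (495..650, 212..305), between the posts. I back off upwards.

```bash
python3 -m crank '[[[0,0,-1,0,0,0,0.8],[0,0,-1.5,0,0,0,0.8],[0,0,-2,0,0,0,0.8],[0,0,-2,0,0,0,0.9],[0,0,-3,0,0,0,1],[0,0,-3,0,0,0,1],[0,0,-2,0,0,0,1],[0,0,0,0,0,0,1]]]'
python3 -c "
from h import *
need(347.6,324.1,200,-.651);need(347.6,324.1,200,1.03)"
```

```text
time: 12.1
position: [603.4, 350.1, 328.8]
orientation: [-0.002, 0.87, 0.493, 0.009]
force: [-0.2, -0.2, 1.0]
width: 85.1
 t 12.1 pos [603.4 350.1 328.8] F [-0.2 -0.2  1. ] w 85.1 cm [-15.62 -20.67  12.48] rot [-0.01  -0.019  1.681] cm after turn [-18.77  17.57  12.88]
 t 12.1 pos [603.4 350.1 328.8] F [-0.2 -0.2  1. ] w 85.1 cm [-15.62 -20.67  12.48] rot [ 0.006 -0.018  0.   ] cm after turn [-15.4  -20.59  12.88]
```

```bash
python3 -m crank '[[[-1.5,-2,0,0,-0.018,0,1],[-2.5,-3.4,0,0,0,0,1],[-2.5,-3.4,0,0,0,0,1],[-2.5,-3.4,0,0,0,0,1],[-2.5,-3.4,0,0,0,0,1],[-2.5,-3.4,0,0,0,0,1],[-1.4,-1.6,0,0,0,0,1],[0,0,0,0,0,0,1]]]'
python3 -m crank '[[[0,0,0,0,0,0.14,1],[0,0,0,0,0,0.14,1],[0,0,0,0,0,0.14,1],[0,0,0,0,0,0.14,1],[0,0,0,0,0,0.14,1],[0,0,0,0,0,0.14,1],[0,0,0,0,0,0.14,1],[0,0,0,0,0,0.14,1],[0,0,0,0,0,0.14,1],[0,0,0,0,0,0.14,1],[0,0,0,0,0,0.14,1],[0,0,0,0,0,0.1,1]]]'
python3 -c "
from h import *
need(347.6,324.1,120,-.651)"
```

```text
time: 12.9
position: [335.3, 322.2, 318.3]
orientation: [0.005, 0.871, 0.491, -0.003]
force: [1.0, 0.7, 0.7]
width: 85.1
time: 14.1
position: [348.6, 316.9, 308.8]
orientation: [0.008, 0.94, -0.342, 0.001]
force: [-0.9, -0.1, 0.5]
width: 85.3
 t 14.1 pos [348.6 316.9 308.8] F [-0.9 -0.1  0.5] w 85.3 cm [-0.69 -0.77 18.87] rot [ 0.015 -0.008 -0.048] cm after turn [-0.51 -0.51 18.88]
```

```bash
python3 -m crank '[[[-0.5,-0.5,2,0.015,-0.008,-0.048,1],[0,0,4,0,0,0,1],[0,0,4,0,0,0,1],[0,0,4,0,0,0,1],[0,0,3,0,0,0,1],[0,0,0,0,0,0,1]]]'
python3 - <<'E'
from h import *
t=cv2.imread('pics/top0.png');m=cv2.inRange(t,(0,0,0),(45,45,45));m[:320]=0;m[352:]=0;m[:,:178]=0;m[:,218:]=0
c=max(cv2.findContours(m,0,1)[0],key=cv2.contourArea);r=cv2.minAreaRect(c);print(r)
P=np.array([plane('top',*p,50)[:2] for p in cv2.boxPoints(r)]);print(P.round(1).tolist(),P.mean(0))
y=np.array([-.796,.607]);x=np.array([.607,.796]);O=np.array([347.6,324.1])
for p in P: print((p-O)@x,(p-O)@y)
print(proj('top',(*(O),50)),proj('side',(*O,50)))
need(347.6,324.1,60,-.651)
b=snap('side','side4.png');p=proj('side',(*O,50)).astype(int);x0=max(p[0]-70,0)
cv2.imwrite('pics/g1.png',cv2.resize(b[p[1]-80:p[1]+40,x0:x0+140],(700,600),interpolation=cv2.INTER_CUBIC))
E
```

```text
time: 14.7
position: [356.4, 323.0, 129.9]
orientation: [-0.001, 0.946, -0.324, 0.001]
force: [-1.2, -0.1, -0.2]
width: 85.2
((197.0423126220703, 337.0885009765625), (27.364206314086914, 7.454992771148682), 37.87498474121094)
[[363.5, 351.5], [377.4, 340.7], [337.7, 288.9], [323.8, 299.7]] [350.56725923 320.20897305]
31.455675900487766 4.021875039688066
31.287737472751473 -13.647124744653363
-34.059769306725876 -13.449952014141
-33.86816846402291 4.180034918654696
[195.38698315 338.33848708] [179.52962017 239.65007898]
 t 14.7 pos [356.4 323.  129.9] F [-1.2 -0.1 -0.2] w 85.2 cm [-0.77  0.47  6.99] rot [-0.003 -0.001 -0.009] cm after turn [-0.77  0.44  6.99]
```

View pics/g1.png

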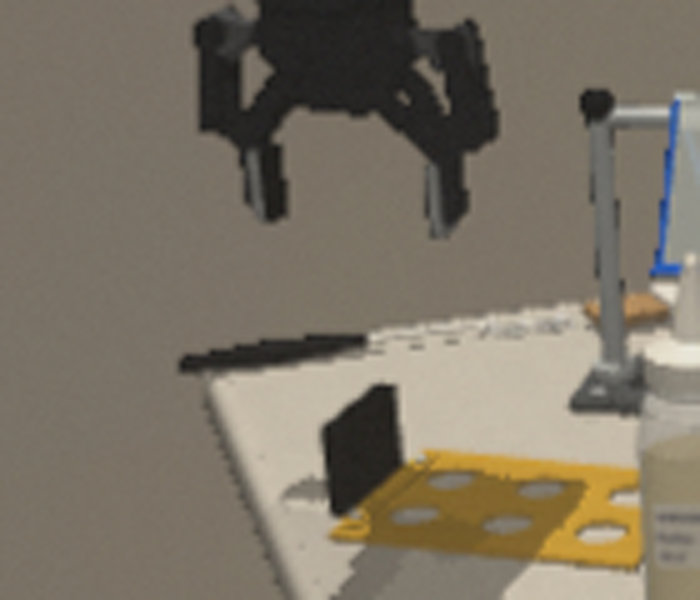

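The grip stands at crop px (325..400, 385..510), directly below the open jaws at (265..440, 230).

```bash
python3 -m crank '[[[-0.7,0.4,1,0,0,-0.009,1],[0,0,2,0,0,0,1],[0,0,2,0,0,0,1],[0,0,1.5,0,0,0,1],[0,0,0.5,0,0,0,1],[0,0,0,0,0,0,1]]]'
python3 -c "
from h import *
need(348.8,323.2,16,-.651)"
```

```text
time: 15.35
position: [355.5, 333.4, 67.6]
orientation: [-0.012, 0.948, -0.319, 0.006]
force: [-0.2, 0.5, -0.5]
width: 85.3
 t 15.35 pos [355.5 333.4  67.6] F [-0.2  0.5 -0.5] w 85.3 cm [0.06 1.35 5.12] rot [-0.026 -0.005  0.001] cm after turn [0.09 1.22 5.16]
```

```bash
python3 -m crank '[[[0.1,1.2,0,-0.026,-0.005,0,1],[0,0,1.2,0,0,0,1],[0,0,1.2,0,0,0,1],[0,0,1.2,0,0,0,1],[0,0,0.5,0,0,0,1],[0,0,0,0,0,0,1]]]'
python3 -c "
from h import *
need(348.8,323.2,16,-.651)"
```

```text
time: 15.95
position: [350.4, 324.1, 25.7]
orientation: [-0.002, 0.948, -0.32, 0.001]
force: [0.0, -0.1, 0.2]
width: 85.2
 t 15.95 pos [350.4 324.1  25.7] F [ 0.  -0.1  0.2] w 85.2 cm [-0.07  0.17  0.96] rot [-0.004 -0.001  0.   ] cm after turn [-0.07  0.17  0.97]
```

```bash
python3 -m crank '[[[-0.1,0.2,0.5,-0.004,0,0,1],[0,0,0.5,0,0,0,1],[0,0,0,0,0,0,1]]]'
python3 -c "
from h import *
need(348.8,323.2,16,-.651)"
```

```text
time: 16.25
position: [348.2, 323.3, 14.7]
orientation: [0.0, 0.948, -0.319, 0.0]
force: [0.1, -0.2, -0.5]
width: 85.3
 t 16.25 pos [348.2 323.3  14.7] F [ 0.1 -0.2 -0.5] w 85.3 cm [ 0.06 -0.03 -0.13] rot [ 0.001 -0.001  0.001] cm after turn [ 0.06 -0.03 -0.13]
```

```bash
python3 -m crank '[[[0,0,0,0,0,0,0.5],[0,0,0,0,0,0,0.2],[0,0,0,0,0,0,0],[0,0,0,0,0,0,0],[0,0,0,0,0,0,0],[0,0,0,0,0,0,0],[0,0,0,0,0,0,0]]]' 100
python3 -c "
from h import *
need(348.8,323.2,16,-.651)"
```

```text
time: 16.95
position: [348.8, 324.2, 15.7]
orientation: [-0.001, 0.948, -0.32, 0.001]
force: [0.2, 0.6, -1.5]
width: 11.0
 t 16.95 pos [348.8 324.2  15.7] F [ 0.2  0.6 -1.5] w 11.0 cm [ 0.06  0.08 -0.03] rot [-0.002 -0.001  0.   ] cm after turn [ 0.06  0.08 -0.03]
```

```bash
python3 -m crank '[[[0,0,-0.6,0,0,0,0],[0,0,-1,0,0,0,0],[0,0,-2,0,0,0,0],[0,0,-3,0,0,0,0],[0,0,-3,0,0,0,0],[0,0,-3,0,0,0,0],[0,0,-3,0,0,0,0],[0,0,-3,0,0,0,0],[0,0,-3,0,0,0,0],[0,0,-3,0,0,0,0],[0,0,-2,0,0,0,0],[0,0,0,0,0,0,0]]]'
python3 -c "
from h import *
need(639.6,-25.5,290,-1.6)"
```

```text
time: 18.15
position: [344.1, 322.7, 297.3]
orientation: [0.0, 0.948, -0.318, -0.0]
force: [-0.4, 0.7, -1.9]
width: 10.7
 t 18.15 pos [344.1 322.7 297.3] F [-0.4  0.7 -1.9] w 10.7 cm [44.56 10.01  0.73] rot [ 0.    -0.     0.954] cm after turn [ 33.95 -30.55   0.73]
```

```bash
python3 -m crank '[[[0,0,0,0,0,0.05,0],[0,0,0,0,0,0.08,0],[0,0,0,0,0,0.09,0],[0,0,0,0,0,0.09,0],[0,0,0,0,0,0.09,0],[0,0,0,0,0,0.09,0],[0,0,0,0,0,0.09,0],[0,0,0,0,0,0.09,0],[0,0,0,0,0,0.09,0],[0,0,0,0,0,0.09,0],[0,0,0,0,0,0.06,0],[0,0,0,0,0,0,0]]]'
python3 -c "
from h import *
need(639.6,-25.5,290,-1.6)"
```

```text
time: 19.35
position: [334.7, 316.6, 283.9]
orientation: [-0.013, -0.701, 0.713, 0.001]
force: [-0.3, -0.6, -1.7]
width: 10.7
 t 19.35 pos [334.7 316.6 283.9] F [-0.3 -0.6 -1.7] w 10.7 cm [ 33.67 -31.08  -0.65] rot [ 0.019 -0.016  0.012] cm after turn [ 33.3  -31.48  -0.61]
```

```bash
python3 -m crank '[[[1.5,-1.5,-0.3,0.019,-0.016,0.012,0],[3,-2.8,-0.2,0,0,0,0],[3,-2.8,0,0,0,0,0],[3,-2.8,0,0,0,0,0],[3,-2.8,0,0,0,0,0],[3,-2.8,0,0,0,0,0],[3,-2.8,0,0,0,0,0],[3,-2.8,0,0,0,0,0],[3,-2.8,0,0,0,0,0],[3,-2.8,0,0,0,0,0],[1.5,-1.5,0,0,0,0,0],[0,0,0,0,0,0,0]]]'
python3 -c "
from h import *
need(639.6,-25.5,200,-1.6)"
```

```text
time: 20.55
position: [614.2, 1.7, 274.7]
orientation: [0.008, 0.707, -0.707, -0.005]
force: [-0.7, -0.0, -1.7]
width: 10.6
 t 20.55 pos [614.2   1.7 274.7] F [-0.7 -0.  -1.7] w 10.6 cm [ 2.69 -2.67  7.43] rot [ 0.018 -0.004  0.03 ] cm after turn [ 2.64 -2.62  7.47]
```

```bash
python3 -m crank '[[[1.3,-1.3,1,0.018,-0.004,0.03,0],[1.3,-1.3,2,0,0,0,0],[0,0,2,0,0,0,0],[0,0,2,0,0,0,0],[0,0,0,0,0,0,0]]]'
python3 - <<'E'
from h import *
need(639.6,-25.5,180,-1.6)
a=snap('top','top5.png');b=snap('side','side5.png')
cv2.imwrite('pics/f1.png',np.hstack([cv2.resize(a[165:270,320:425],(400,400),interpolation=cv2.INTER_CUBIC),cv2.resize(b[200:330,300:430],(400,400),interpolation=cv2.INTER_CUBIC)]))
E
```

```text
time: 21.05
position: [636.1, -20.0, 198.9]
orientation: [-0.001, -0.7, 0.714, 0.005]
force: [-0.1, -1.2, -1.5]
width: 10.6
 t 21.05 pos [636.1 -20.  198.9] F [-0.1 -1.2 -1.5] w 10.6 cm [ 0.55 -0.37  1.88] rot [0.008 0.006 0.009] cm after turn [ 0.53 -0.36  1.89]
```

View pics/f1.png

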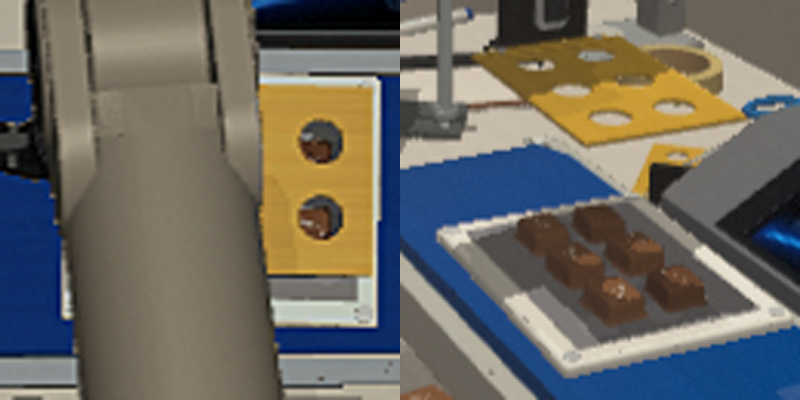

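The left half shows the forearm hiding half the plate; two windows at (320,142) and (320,217) and the plate's -y edge are visible. The right half shows all six pralines and the level plate above. I take the board and pralines from the unobstructed top2 picture.

```bash
cat > m.py <<'E'
from h import *
import sys
def choc(im,n,roi):
    x,y,w,h=roi;hs=cv2.cvtColor(im,cv2.COLOR_BGR2HSV);m=cv2.inRange(hs,(0,70,30),(16,255,190));k=np.zeros_like(m);k[y:y+h,x:x+w]=m[y:y+h,x:x+w]
    return [cv2.minAreaRect(c) for c in cv2.findContours(k,0,1)[0] if cv2.contourArea(c)>40]
def wins(im,roi,z,lo=150):
    x,y,w,h=roi;hs=cv2.cvtColor(im,cv2.COLOR_BGR2HSV);m=cv2.inRange(hs,(15,100,90),(35,255,255));k=np.zeros_like(m);k[y:y+h,x:x+w]=m[y:y+h,x:x+w]
    cs,hi=cv2.findContours(k,cv2.RETR_CCOMP,1);o=[]
    for c,q in zip(cs,hi[0]):
        if q[3]>=0 and cv2.contourArea(c)>40: o.append(cv2.minEnclosingCircle(c)[0]); 
    big=max(cs,key=cv2.contourArea)
    return o,big
E
python3 - <<'E'
from m import *
t2=cv2.imread('pics/top2.png');t5=cv2.imread('pics/top5.png')
P=[]
for r in choc(t2,'top',(335,180,88,75)):
    p=plane('top',*r[0],72)[:2];P.append(p);print(np.round(r[0],1),np.round(r[1],1),p.round(1))
P=np.array(P);print('mean',P.mean(0))
hs=cv2.cvtColor(t2,cv2.COLOR_BGR2HSV);w=cv2.inRange(hs,(0,0,150),(179,60,255));w[:178]=0;w[255:]=0;w[:,:330]=0;w[:,425:]=0
c=max(cv2.findContours(w,0,1)[0],key=cv2.contourArea);r=cv2.minAreaRect(c)
Q=np.array([plane('top',*p,62)[:2] for p in cv2.boxPoints(r)]);print('board',r,Q.mean(0),[round(np.linalg.norm(Q[i]-Q[i-1]),1) for i in range(4)])
s=ctrl.sense();z=s['position'][2]-15.7+3
o,big=wins(t5,(380,175,45,75),z);W=[plane('top',*p,z)[:2] for p in o];print('win',W,z)
br=big.reshape(-1,2);print('plate -y edge',plane('top',br[:,0].max()+.5,212,z),'x edges',plane('top',410,br[:,1].min()-.5,z),plane('top',410,br[:,1].max()+.5,z))
# expected from the robot pose
need(639.6,-25.5,180,-1.6)
s5=cv2.imread('pics/side5.png')
for r in choc(s5,'side',(325,260,85,60)): print('side',np.round(r[0],1),np.round(r[1],1))
for z in(70,74,78):print(z,[proj('side',(*p,z)).round(1).tolist() for p in P])
for zz in (55,62,69): print(zz,[proj('side',(*q,zz)).round(1).tolist() for q in Q])
E
```

```text
[398.5 225.5] [13. 15.] [ 613.3 -159.5]
[378. 225.] [12. 16.] [ 614.6 -110.7]
[357.5 224. ] [15. 12.] [617.1 -61.9]
[399.  207.5] [13. 14.] [ 656.4 -161.4]
[377.5 207. ] [12. 15.] [ 657.7 -110. ]
[357.2 206.5] [14.1 12.6] [658.9 -61.7]
mean [ 636.32958795 -110.88136341]
board ((377.0, 214.0), (72.0, 94.0), 90.0) [ 642.62625155 -110.12167366] [np.float64(173.4), np.float64(227.1), np.float64(174.2), np.float64(224.8)]
win [array([ 609.863022  , -154.44690621]), array([ 653.78888391, -155.11900694])] 189.971146883525
plate -y edge [ 630.73303761 -184.54308556  189.97114688] x edges [ 687.23440941 -169.04962265  189.97114688] [ 574.72045896 -167.03766556  189.97114688]
 t 21.15 pos [638.4 -19.5 202.7] F [-0.2  0.2 -1. ] w 10.7 cm [ 0.62 -0.13  2.26] rot [0.001 0.007 0.009] cm after turn [ 0.6  -0.13  2.27]
side [367.6 286.1] [63.4 31.1]
70 [[367.4, 295.2], [355.7, 284.4], [345.4, 274.3], [387.2, 291.2], [374.2, 280.2], [362.9, 270.6]]
74 [[367.5, 293.3], [355.7, 282.6], [345.4, 272.6], [387.3, 289.4], [374.3, 278.4], [363.0, 268.9]]
78 [[367.5, 291.5], [355.8, 280.8], [345.5, 270.8], [387.4, 287.5], [374.3, 276.6], [363.0, 267.2]]
55 [[375.8, 259.8], [437.5, 305.0], [356.2, 324.4], [306.0, 273.6]]
62 [[376.0, 257.0], [437.8, 301.8], [356.3, 320.9], [306.0, 270.6]]
69 [[376.1, 254.2], [438.1, 298.5], [356.4, 317.5], [306.0, 267.7]]
```

```bash
python3 -m crank '[[[0.6,-0.1,1,0,0.007,0.009,0],[0,0,1.5,0,0,0,0],[0,0,1.5,0,0,0,0],[0,0,1,0,0,0,0],[0,0,0,0,0,0,0],[0,0,0,0,0,0,0]]]'
python3 - <<'E'
from m import *
need(639.4,-25.2,130,-1.6)
C=np.array([636.6,-111.2]);X=np.array([1,-.03]);Y=np.array([.03,1])
for z in(56,62,68): print(z,[proj('side',(*(C+a*X+b*Y),z)).round(1).tolist() for a,b in((-80,100),(-80,-100),(80,-100),(80,100))])
a=snap('top','top6.png');b=snap('side','side6.png');need(639.4,-25.2,130,-1.6)
z=ctrl.sense()['position'][2]-12.7
o,big=wins(a,(380,175,45,75),z);print('win',[(p,plane('top',*p,z).round(1)) for p in o])
br=big.reshape(-1,2);print('-y edge',plane('top',br[:,0].max()+.5,212,z))
cv2.imwrite('pics/f2.png',cv2.resize(b[215:335,295:445],(750,600),interpolation=cv2.INTER_CUBIC))
E
```

```text
time: 21.75
position: [643.2, -24.3, 157.4]
orientation: [0.004, -0.698, 0.716, -0.005]
force: [-0.7, 1.4, -1.8]
width: 10.8
 t 21.75 pos [643.2 -24.3 157.4] F [-0.7  1.4 -1.8] w 10.8 cm [0.1  0.41 2.74] rot [-0.012 -0.001  0.002] cm after turn [0.1  0.38 2.74]
56 [[309.8, 275.1], [351.9, 320.7], [427.1, 303.6], [375.7, 262.9]]
62 [[309.7, 272.6], [352.0, 317.8], [427.3, 300.8], [375.8, 260.4]]
68 [[309.7, 270.1], [352.1, 314.9], [427.6, 298.0], [375.9, 258.0]]
 t 21.85 pos [643.3 -24.3 157.6] F [ 0.9  0.  -1.1] w 11.0 cm [0.1  0.42 2.76] rot [-0.013 -0.001  0.002] cm after turn [0.1  0.39 2.76]
win [((402.75, 220.75), array([ 616.5, -158.7,  144.9])), ((402.9285583496094, 201.2142791748047), array([ 661.1, -159.8,  144.9]))]
-y edge [ 636.38378409 -190.30334509  144.93115244]
```

View pics/f2.png

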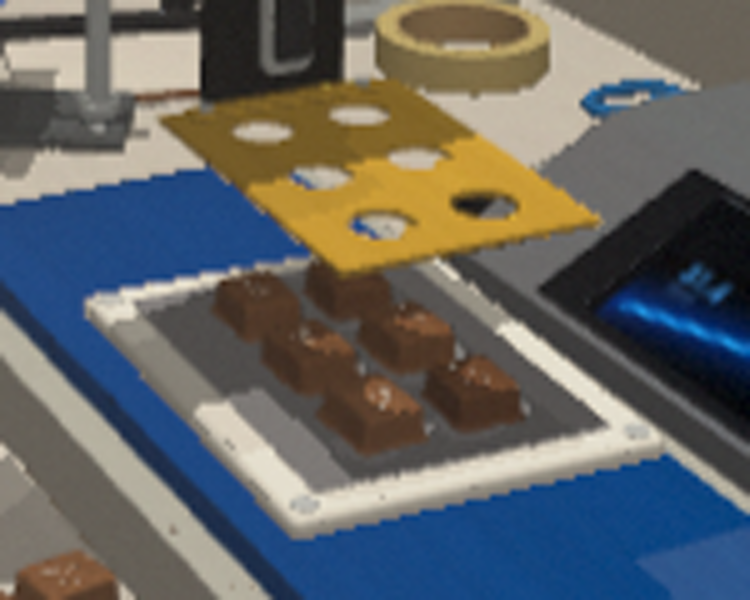

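Side crop (scale 5): board corners at about (85,300), (293,520), (660,437), and plate corners at (160,118), (343,272), (600,222). All six pralines are standing. I check the side-camera bias against the plate, whose height is known.

```bash
python3 - <<'E'
from m import *
C=np.array([640.5,-109.8]);X=np.array([1,-.028]);Y=np.array([.028,1])
obs=[(160,118),(343,274),(600,222)]
print([(295+u/5,215+v/5) for u,v in obs])
for z in(138,141.8,144.8): print(z,[proj('side',(*(C+a*X+b*Y),z)).round(1).tolist() for a,b in((-55,80),(-55,-80),(55,-80))])
b=cv2.imread('pics/side6.png');o,big=wins(b,(320,225,100,50),0);print([np.round(x,1).tolist() for x in o])
print([proj('side',(*(C+a*X+b*Y),143.3)).round(1).tolist() for b in(50,0,-50) for a in(-22,22)])
E
```

```text
[(327.0, 238.6), (363.6, 269.8), (415.0, 259.4)]
138 [[325.9, 240.7], [362.3, 272.0], [414.5, 261.9]]
141.8 [[325.9, 239.0], [362.4, 270.0], [414.6, 260.1]]
144.8 [[325.9, 237.6], [362.4, 268.5], [414.8, 258.6]]
[[370.0, 260.0], [391.5, 256.0], [358.5, 249.5], [377.5, 246.0], [347.5, 241.0], [366.5, 237.5]]
[[346.8, 241.0], [365.9, 237.9], [358.1, 250.0], [378.0, 246.6], [370.5, 259.9], [391.0, 256.1]]
```

```bash
python3 -m crank '[[[0.1,0.4,0.5,-0.012,0,0,0],[0,0,0.8,0,0,0,0],[0,0,0.8,0,0,0,0],[0,0,0.5,0,0,0,0],[0,0,0,0,0,0,0],[0,0,0,0,0,0,0]]]'
python3 -c "
from h import *
need(639.2,-25.2,103,-1.6)"
```

```text
time: 22.45
position: [639.6, -25.3, 130.3]
orientation: [0.0, -0.698, 0.717, -0.001]
force: [0.0, -0.1, -1.7]
width: 10.7
 t 22.45 pos [639.6 -25.3 130.3] F [ 0.  -0.1 -1.7] w 10.7 cm [-0.02  0.05  2.73] rot [-0.001 -0.001  0.002] cm after turn [-0.01  0.04  2.73]
```

```bash
python3 -m crank '[[[0,0,0.5,0,0,0,0],[0,0,0.5,0,0,0,0],[0,0,0.5,0,0,0,0],[0,0,0,0,0,0,0],[0,0,0,0,0,0,0]]]'
python3 -c "
from h import *
need(639.2,-25.2,103,-1.6)"
```

```text
time: 22.95
position: [639.9, -25.3, 114.2]
orientation: [0.0, -0.698, 0.717, -0.001]
force: [0.3, 0.5, -1.3]
width: 10.6
 t 22.95 pos [639.9 -25.3 114.2] F [ 0.3  0.5 -1.3] w 10.6 cm [-0.01  0.07  1.12] rot [-0.002 -0.001  0.002] cm after turn [-0.01  0.07  1.12]
```

Still 21 mm or so above the pralines; I measure from here in both views before the last centimetre.

```bash
cat > fin.py <<'E'
from m import *
a=snap('top',sys.argv[1]+'t.png');b=snap('side',sys.argv[1]+'s.png');need(639.2,-25.2,103,-1.6)
z=ctrl.sense()['position'][2]-12.7
o,big=wins(a,(380,175,45,75),z);print('win top',[(np.round(p,1).tolist(),plane('top',*p,z)[:2].round(1).tolist()) for p in o])
C=np.array([636.6,-111.2]);X=np.array([1,-.03]);Y=np.array([.03,1])
print('expected windows -y',(C-22*X-50*Y).round(1),(C+22*X-50*Y).round(1))
o,big=wins(b,(320,235,110,80),0);print('side win',[np.round(x,1).tolist() for x in o]);print('pred',[proj('side',(*(C+p*X+q*Y),z-1.5)).round(1).tolist() for q in(-50,0,50) for p in(-22,22)])
hs=cv2.cvtColor(a,cv2.COLOR_BGR2HSV);w=cv2.inRange(hs,(0,0,150),(179,60,255))
print('board -y edge px row212',np.where(w[212,400:430])[0]+400,'plate cols',big.reshape(-1,2)[:,0].max())
t2=cv2.imread('pics/top2.png');print('board shift check',cv2.absdiff(a,t2)[183:187,405:422].max(2).tolist())
cv2.imwrite('pics/'+sys.argv[1]+'.png',np.hstack([cv2.resize(a[165:270,320:425],(400,400),interpolation=cv2.INTER_CUBIC),cv2.resize(b[230:330,310:410],(400,400),interpolation=cv2.INTER_CUBIC)]))
E
python3 fin.py f3
```

```text
t 23.05 pos [639.9 -25.3 114.3] F [ 0.9 -0.8 -1.5] w 11.0 cm [-0.01  0.07  1.13] rot [-0.002 -0.001  0.002] cm after turn [-0.01  0.07  1.13]
win top [([400.6, 224.1], [613.5, -160.2]), ([400.5, 205.5], [657.2, -160.7])]
expected windows -y [ 613.1 -160.5] [ 657.1 -161.9]
side win [[368.5, 280.5], [388.5, 277.0], [356.0, 270.5], [376.5, 266.5], [345.5, 260.5], [364.0, 257.0]]
pred [[368.2, 281.3], [388.4, 277.3], [356.1, 270.7], [375.7, 267.0], [345.0, 261.0], [363.9, 257.5]]
board -y edge px row212 [414 415 416 417 418] plate cols 411
board shift check [[5, 5, 7, 5, 6, 5, 7, 4, 6, 7, 6, 4, 7, 7, 7, 6, 6], [2, 3, 2, 1, 2, 2, 2, 3, 2, 2, 2, 1, 3, 2, 1, 4, 3], [7, 7, 6, 8, 7, 7, 6, 8, 7, 7, 7, 8, 6, 7, 3, 5, 2], [6, 7, 7, 7, 7, 7, 8, 7, 6, 8, 8, 6, 7, 7, 9, 5, 4]]
```

View pics/f3.png

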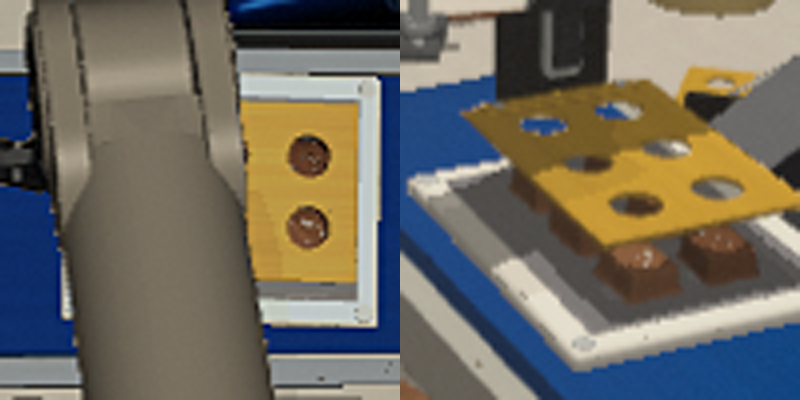

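The pralines fill both visible windows concentrically, and windows match predictions within about 1 mm. Last centimetre down.

```bash
python3 -m crank '[[[0,0,0.4,0,0,0,0],[0,0.05,0.35,0,0,0,0],[0,0,0.3,0,0,0,0],[0,0,0,0,0,0,0],[0,0,0,0,0,0,0]]]'
python3 -c "
from h import *
need(639.2,-25.2,103,-1.6)"
```

```text
time: 23.55
position: [639.6, -25.3, 103.2]
orientation: [0.001, -0.698, 0.717, -0.001]
force: [-0.1, -0.0, -1.0]
width: 10.9
 t 23.55 pos [639.6 -25.3 103.2] F [-0.1 -0.  -1. ] w 10.9 cm [-0.01  0.04  0.02] rot [-0.003 -0.001  0.002] cm after turn [-0.01  0.04  0.02]
```

```bash
python3 -m crank '[[[0,0,0,0,0,0,0],[0,0,0,0,0,0,0],[0,0,0,0,0,0,0],[0,0,0,0,0,0,0]]]'; python3 fin.py f4
python3 - <<'E'
import cv2,numpy as np
b=cv2.imread('pics/f4s.png');t=cv2.imread('pics/f4t.png')
cv2.imwrite('pics/f5.png',np.hstack([cv2.resize(b[235:335,305:405],(400,400),interpolation=cv2.INTER_CUBIC),cv2.resize(b[150:310,205:365],(400,400),interpolation=cv2.INTER_CUBIC)]))
E
```

```text
time: 23.95
position: [639.9, -25.3, 103.6]
orientation: [0.001, -0.698, 0.717, -0.002]
force: [0.6, -0.9, -0.9]
width: 10.5
 t 24.05 pos [639.9 -25.3 103.6] F [-0.2 -0.1 -1.3] w 10.4 cm [-0.01  0.07  0.06] rot [-0.004 -0.001  0.002] cm after turn [-0.01  0.07  0.06]
win top [([399.9, 224.9], [612.8, -160.2]), ([400.2, 206.0], [657.3, -161.4])]
expected windows -y [ 613.1 -160.5] [ 657.1 -161.9]
side win [[368.5, 286.0], [388.5, 282.0], [356.5, 275.0], [376.0, 271.5], [345.5, 265.0], [364.0, 262.0]]
pred [[367.9, 286.4], [388.1, 282.3], [355.9, 275.6], [375.4, 271.8], [344.9, 265.7], [363.8, 262.2]]
board -y edge px row212 [414 415 416 417 418] plate cols 411
board shift check [[5, 6, 5, 4, 6, 5, 7, 5, 7, 5, 5, 5, 5, 7, 6, 6, 5], [0, 3, 3, 1, 3, 2, 3, 3, 2, 2, 2, 3, 4, 2, 2, 3, 4], [7, 8, 6, 9, 7, 6, 7, 7, 7, 7, 6, 8, 6, 6, 3, 5, 3], [6, 6, 6, 6, 7, 7, 7, 6, 6, 7, 7, 6, 6, 7, 8, 2, 5]]
```

View pics/f5.png

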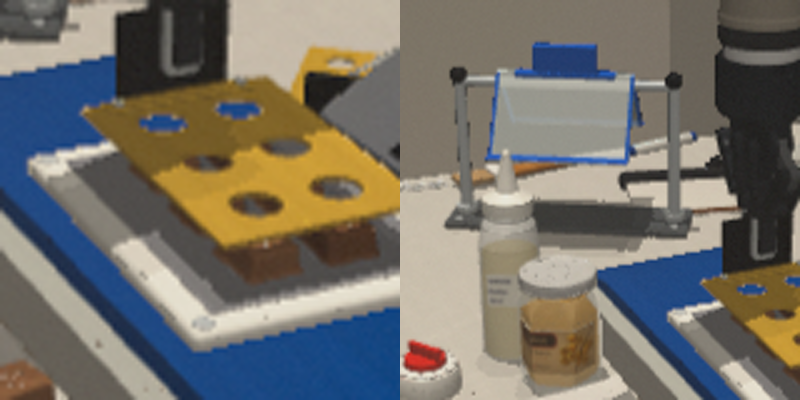

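The stencil sits clear just above the pralines (left half), and the cover hangs on the bar with jar and bottle upright (right half). I hand in.

```bash
python3 -c "
from h import *
s=ctrl.sense();print(abs(s['qvel']).max(),s['time']);print(ctrl.sign_off())"
```

```text
0.0015778720011605711 24.05
the job is handed in; nothing more can be done
None
```

I hung the cover astride the drying rail's bar and let go of it. I then carried the stencil over the jar and bottle, and I'm holding it still over the pralines. I handed in at 24 s of the 64 s; no verdict was reported.

**Last checks:**
- **Centring:** the two windows visible from above were within about 1 mm of their expected positions. In the side view all six windows were within about 1 px of theirs.
- **Height and level:** the stencil is about 38 to 40 mm above the board's origin, roughly 10 to 12 mm over the praline tops. It was level and square within about 0.005 rad by the arm's pose.
- **Stillness:** the arm was at rest, with joint speeds below 0.002 rad/s.
- **Surroundings:** the cover hangs level between the posts, and the jar and bottle look upright and unmoved. The board's visible edge did not shift.

**Not settled:**
- **Board height:** my estimates of the board's top disagreed by a few millimetres: about 59 mm in the side view, and 61 to 62 mm from the cover's seating on the bar and the cover's fin. I aimed between them, which stays within the 32 to 46 mm allowed either way.
- **Board outline:** a second outline measurement of the board failed because the mask picked up its surroundings. I used the first outline and the praline centres, which agreed within 1 mm.
- **Hidden windows:** the forearm hid four of the six windows from above, so those were checked only from the side.

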